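# Fish the second shaker out of the glassware carton with tongs

### The job

The second porcelain shaker of a pair stands at the bottom of one of the deep cells of the divided carton, where a hand does not fit. Take the spring tongs off the rail, close their jaws on that shaker, lift it out upright and finish while holding it still in the tongs over the carton, at least a hand's breadth (10 cm) above the rim, so that it can be looked over for chips. Touch the shaker only with the tongs, and do not knock over or shift its mate, the other pieces in the carton, the ashtray or the roll of tape.

Things in the scene. Friction and masses are not known exactly. Their poses are not given: they have to be found in the camera images.
- rail_mid (a point): Middle of the bar of a steel hanging rail fixed to the bench: bar 8 mm thick, axis 180 mm up, 260 mm long between two posts, along this point's y axis. Nothing rises above the bar but a thin brush hook. The tongs hang within 40 mm of this point. A dusting brush, 32 mm wide, hangs 106 mm from it towards +y. Foot plate 90 x 280 x 8 mm.
- tongs: Steel spring tongs, 85 g, 156 mm from bow top to jaw tips, hung by the bow over the bar, arms (18 mm wide, 3 mm thick) straight down on either side of it. Origin on their axis, level with the hinges, 2 mm above the bar's axis and 6 mm below the bow's top; z up, x the way the arms open (across the bar), y along the bar. Straight up by 170 mm or more takes the jaws clear of the bar.
- tongs_grip (a point): Where to grip the tongs, midway between the arms, 40 mm below the tongs' origin, same axes. The arms' outer faces here are 52 mm apart when open, about 45 mm when closed on the shaker. A spring spreads them with 2.5 N per arm at first, 7 N when closed: fingers set 2 to 3 mm narrower than the open arms carry the tongs open; a grip of 20 N or more closes the jaws firmly.
- tongs_jaws (a point): Point midway between the two jaws of the tongs, 96 mm below tongs_grip on the same upright axis (axes as there). The jaws are flat rubber pads, 26 mm wide (y) and 28 mm high, 14 mm above and 14 mm below this point. Between the pads it is about 53 mm when open; with nothing between them they close to about 20 mm. Over the outsides the open jaws measure 70 mm (x).
- tongs_left: The arm of the tongs on the +x side of tongs_grip, with its jaw. Origin at its hinge, 9 mm from the tongs' axis; it widens to 21 mm from the axis over the first 23 mm, then hangs straight down along its -z.
- tongs_right: The arm of the tongs on the -x side of tongs_grip, with its jaw. Origin at its hinge, 9 mm from the tongs' axis; it widens to 21 mm from the axis over the first 23 mm, then hangs straight down along its -z.
- carton: Cardboard glassware carton, fixed to the bench, open at the top, 180 mm along its x, 268 mm along its y, 90 mm high; origin at the centre of its underside, z up. Walls, dividers and floor are 4 mm thick and make 2 (x) by 3 (y) square cells, 84 mm inside and 86 mm deep; cell centres at x = +-44 mm and y = -88, 0, +88 mm. One cell is empty, the others hold one piece each, all lower than the rim.
- shaker: The porcelain shaker to be fetched, standing upright in a cell of the carton (which cell differs), near the middle of the cell (within 8 mm): round, 30 mm in diameter and straight-sided up to 37 mm, with a domed top with five small holes, 50 mm high in all; 40 to 85 g. Origin at the centre of its underside, z axis up.
- shaker_center (a point): Half-way up that shaker, 25 mm above its underside.
- mate_center (a point): The shaker's mate, of the same shape and size, standing on the open bench between the robot and the other things; leave alone. Point half-way up, 25 mm.
- tumbler_mid (a point): Clear glass tumbler, 60 mm across, 78 mm high, in a carton cell; round, loose; point half-way up, z axis up
- eggcup_mid (a point): Footed egg cup, 48 mm across, 60 mm high, in a carton cell; round, loose; point half-way up, z axis up
- jar_mid (a point): Amber glass jar with a metal cap, 56 mm across, 72 mm high, in a carton cell; round, loose; point half-way up, z axis up
- cream_cup_mid (a point): Earthenware cup without handle, 68 mm across, 55 mm high, in a carton cell; round, loose; point half-way up, z axis up
- tape_mid (a point): Roll of tape lying flat on the bench, 100 mm across, 48 mm high, beyond the carton; point half-way up
- ashtray_mid (a point): Square ceramic ashtray 130 mm wide, 30 mm high, on the bench beyond the carton; point half-way up
There are look-alikes about, which are no part of the job. What is shaped like the tongs but purple is not meant. What is shaped like the shaker but turquoise is not meant.

How it is judged (in metres and radians):
On the way, in this order (a step that is already met when the one before it is completed fails the run):
1. the tongs are held by the fingers, clear of the rail (contact force between the fingers and tongs_left above 0.5 N and contact force between the fingers and tongs_right above 0.5 N and contact force between each of tongs_left, tongs_right and rail below 0.05 N and distance between tongs_grip and rail_mid above 0.09 m), for 0.2 s.
2. both jaws of the tongs are closed on the shaker (contact force between each of tongs_left, tongs_right and shaker above 0.3 N and contact force between the fingers and tongs_left above 0.5 N and contact force between the fingers and tongs_right above 0.5 N), for 0.2 s.
At the end, for the whole second after the job is handed in: Fingers hold both tong arms, both jaws press the shaker (over 0.3 N each); shaker upright within 0.4 rad, under 0.03 m/s, its underside 80 mm or more above the carton's rim, within 170 mm of the carton's centre from above; neither it nor the tongs touch the carton (all of step 2 and height (world z) of shaker_center above 0.195 m and horizontal distance between shaker_center and carton below 0.17 m and angle between shaker_center's own z axis and vertical below 0.4 rad and linear speed of shaker below 0.03 m/s and contact force between each of shaker, tongs_left, tongs_right and carton below 0.05 N); the arm keeps its last pose, push and grip.
It fails at once if the shaker is touched by the gripper or the arm instead of the tongs (contact force between any of the fingers, the arm and shaker above 0.3 N).
It fails at once if a bystander is shifted by more than 30 mm or knocked over (distance of any of mate_center, tumbler_mid, eggcup_mid, jar_mid, cream_cup_mid, tape_mid, ashtray_mid from where it was at the start of the episode above 0.03 m or angle between any of mate_center, tumbler_mid, eggcup_mid, jar_mid, cream_cup_mid, tape_mid, ashtray_mid's own z axis and vertical above 0.5 rad).
It also fails if it takes over 48 s, if anything falls off the work surface, if the arm or the gripper's body presses on something with over 40 N, if the wrist force passes 120 N, or if a joint passes its speed limit or range.

### The arm

A 6-joint arm with a two-finger parallel gripper is mounted at the origin on the work surface. World frame = base frame: x ahead of the robot, y to its left, z up, the work surface at z = 0. Lengths are in m, angles in degrees, forces in N, time in s.
With the tool pointing down it reaches from about 0.325 to 1 m from the base axis. Payload 5.1 kg.
Tool frame: the origin (TCP) lies between the finger pads; the fingertips stand tip_reach ahead of it and the grasp point (between the pads) lies 5 mm behind it (tip_reach is the distance from the TCP to the fingertips, in m); z points along the fingers, y is the direction in which the jaws open and shut (so a half turn about z gives the same grasp; the last joint's range is limited). The gripper opens to 85 mm and grips with 20 to 120 N. Pads are 22 mm wide; open, the fingers measure 114 mm over their backs; the gripper's body (76 mm by 85 mm) begins 54 mm behind the grasp point. The pads swing forward as they close: fully open they stand 13 mm farther back than shut.
Start: joints at [61.272, 7.093, 94.555, -0, 78.352, -4.733], TCP at [0.264, 0.594, 0.217] pointing down, gripper open.
Joint ranges: [-149.61, 149.61], [-58.7, 133.49], [1.44, 155.28], [-77.14, 257.14], [18.33, 153.61], [-166.67, 166.67]. Speed limits (degrees/s): [147.25, 147.25, 180, 180, 180, 180].

### API

Orientations are given as [roll, pitch, yaw] about the fixed x, y, z axes, in that order (R = Rz(yaw) Ry(pitch) Rx(roll)).
In Python, from cell import get_obs, grab_frame, job_done, find_in, tip_reach gives the robot as it stands.
- The arm moves only by the tool jog_arm, never from a script. Its argument "rows" is one flat list of numbers, 6 for each row, row after row: the shift along the world's x, y, z in mm, then the turn, a rotation vector about the world's x, y, z in degrees. A call has 1 to 20 rows; each row shifts and turns the commanded pose from where the row before left it; what a row does not reach is not made up. A row lasts 1/12 s, in which the tool goes at most 41.7 mm and 7.16 degrees, less where a joint would pass 70% of its speed; a pose out of reach is approached as far as the arm can. A call is refused whole if a number of a shift passes 41.7 or a number of a turn 7.16, either way. A call with a gripper value outside its range is refused whole. "gripper" is the closure, from 0 (fully open) to 1 (shut), set as the call begins (left out, the last holds). The fingers move at their own pace and stop on an object; the grip force is fixed at half the most. Time passes only in rows, so rows that do not move let the fingers close. It gives the time, the measured TCP pose, the force and the opening at its end, in the units of the state.
- get_obs(): the state, without advancing time (a new reading comes with each control period).
- grab_frame(name): name is "scene" or "top" or "wrist"; returns a dict with "frame" (420x560x3 uint8, blue, green, red), "camera_matrix" (3x3 intrinsics, pixels), "k1" (the pictures are not rectified: a ray, as slopes to the right and down, at radius r is drawn at 1 + k1 r^2 times it, then the intrinsics apply), "view" (4x4, takes a point from world to camera coordinates); the wrist camera has in their place "mount" (4x4, takes a point from camera to tool coordinates, whose origin is the TCP and whose axes are the flange's). Camera axes: x right, y down, z forward; pixel columns grow to the right and rows downward; lengths in m; the calibration is good to about 2 mm. A picture is of the moment at which its call begins: read the wrist's pose just before it. There is no depth.
- job_done(): hands the job in, once; it reports no verdict.
Trained networks look in a picture, given as the dict that the camera call returned (one of the last four; its "shot" number tells which), for a name from the list of things; names that differ only in an ending like _2 or _b are one class to them, and where a whole thing is asked for, a point or a joint stands for the part that bears it (a point fixed in the world has none). Each returns a list of dicts, best first, with "p" (0 to 1); they miss things now and then, are a little off and sometimes report something else, mostly with a low value. They report only what shows in the picture. A call takes as long as a camera call. They do not tell look-alikes from the thing itself.
- find_in(picture, query): "pixel" ([column, row] in pixels, amid what is visible of it).
The state is a dict: "time": time; "joint_pos": joint angles; "qd": joint speeds; "joint_torque": joint torques, N m; "eef_pos": TCP position; "tcp_rot": TCP orientation; "wrist_force": force on the tool from outside, world axes, zero at the start; "torque": the same for the moment, N m; "finger_gap": finger opening in m.
Only numpy, scipy, OpenCV 4.12 (cv2) and the standard library are available. Lean on these libraries where they do the work, as an engineer would, in place of code of your own. Each camera call takes 0.05 s, during which the arm holds its last target.

## Working session

There is one attempt and no reset: what is moved stays moved. The work goes in short steps, Python scripts to look and compute and a tool call to move; the robot and the scene stay as the last step left them, time stands still between calls to the robot, and variables do not carry over. Pictures are saved under pics/ and viewed, and the job is handed in when it is done.

Besides the shell and the picture viewer there is one more tool, called as name(argument=value, ...), one argument or row to a line, values as JSON. jog_arm: Moves the arm, as the interface text tells. Its arguments: {"type":"object","properties":{"rows":{"type":"array"},"gripper":{"type":"number"}},"required":["rows"]}

```bash
ls; mkdir -p pics
python3 - <<'E'
from cell import *
import cv2
print(get_obs(), tip_reach)
for n in ["scene","top","wrist"]:
    f=grab_frame(n); cv2.imwrite(f"pics/{n}0.png",f["frame"])
    print(n,f["camera_matrix"],f["k1"],f.get("view"),f.get("mount"))
    for q in ["tongs","tongs_left","tongs_right","shaker","carton","rail_mid","mate_center","tumbler_mid","eggcup_mid","jar_mid","cream_cup_mid","tape_mid","ashtray_mid"]:
        try: print(q,[(d["pixel"],round(d["p"],2)) for d in find_in(f,q)])
        except Exception as e: print(q,e)
E
```

```text
pics
{'time': 0.0, 'joint_pos': array([ 6.12726252e+01,  7.13379475e+00,  9.46342529e+01, -1.54557013e-03,
        7.83525639e+01, -4.73085897e+00]), 'qd': array([-0.06106963,  0.03148546,  0.03606872,  0.01583171,  0.09507958,
        0.07696635]), 'joint_torque': array([ 8.03836629e-04, -4.23616970e+01, -3.65452731e+01, -5.36412847e-05,
        7.01151133e-03,  1.43131981e-06]), 'eef_pos': array([0.26404552, 0.59324388, 0.21524792]), 'tcp_rot': array([-1.79879675e+02, -8.43952982e-03,  1.56003789e+02]), 'wrist_force': array([ 0.12124454, -0.0773598 , -0.2829475 ]), 'torque': array([-0.00234195,  0.00680577, -0.00010501]), 'finger_gap': 0.08553303245080848} 0.014
scene [[430.08850844   0.         274.83545974]
 [  0.         430.08850844 212.40508349]
 [  0.           0.           1.        ]] -0.04210608263556898 [[-0.52570266  0.85063813  0.00717554  0.28826171]
 [ 0.6769896   0.42346405 -0.60196618 -0.30659793]
 [-0.51509397 -0.31159746 -0.79848934  1.26656696]
 [ 0.          0.          0.          1.        ]] None
tongs [([424.3, 269.9], 0.59)]
tongs_left [([417.3, 343.4], 0.7
[... 1361 characters left out ...]
6.7], 0.65), ([133.3, 224.1], 0.61), ([365.3, 201.2], 0.61)]
wrist [[317.22904522   0.         278.16807947]
 [  0.         317.22904522 210.93025077]
 [  0.           0.           1.        ]] -0.0648410858122628 None [[-4.69057817e-04 -9.57252040e-01 -2.89254752e-01  7.31589511e-02]
 [ 9.99999662e-01 -2.53764434e-04 -7.81806126e-04 -6.77448457e-04]
 [ 6.74982941e-04 -2.89255021e-01  9.57251836e-01 -1.56399084e-01]
 [ 0.00000000e+00  0.00000000e+00  0.00000000e+00  1.00000000e+00]]
tongs []
tongs_left []
tongs_right []
shaker []
carton [([105.4, 405.0], 0.26)]
rail_mid [([104.1, 405.7], 0.57)]
mate_center []
tumbler_mid []
eggcup_mid []
jar_mid []
cream_cup_mid []
tape_mid []
ashtray_mid []
```

View pics/scene0.png

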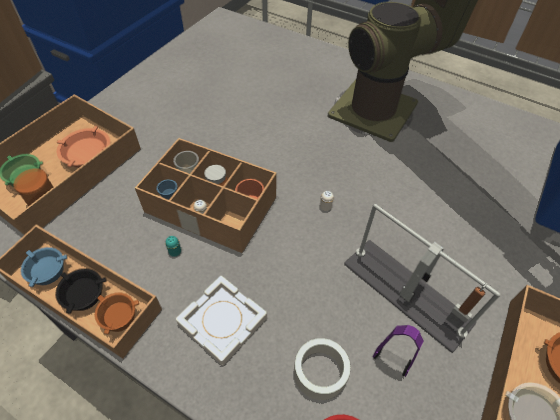

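View pics/top0.png

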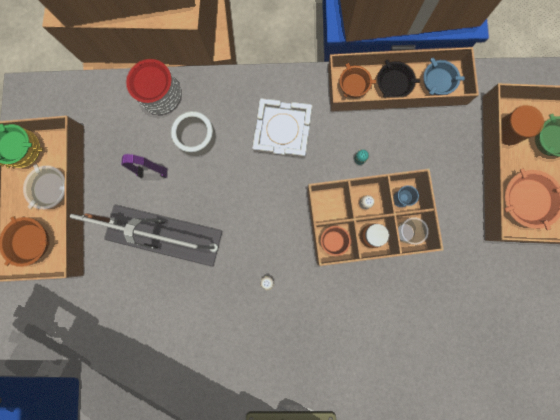

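```bash
cat > h.py <<'E'
import numpy as np, cv2
from cell import *
def und(f,px):
    K=f["camera_matrix"];k1=f["k1"]
    d=np.array([(px[0]-K[0,2])/K[0,0],(px[1]-K[1,2])/K[1,1]])
    s=d.copy()
    for _ in range(30): s=d/(1+k1*(s@s))
    return np.array([s[0],s[1],1.])
def T_of(f,obs=None):
    # cam->world
    if "view" in f and f["view"] is not None: return np.linalg.inv(f["view"])
    from scipy.spatial.transform import Rotation as R
    T=np.eye(4);T[:3,:3]=R.from_euler('xyz',obs["tcp_rot"],degrees=True).as_matrix();T[:3,3]=obs["eef_pos"]
    return T@f["mount"]
def onz(f,px,z,obs=None):
    T=T_of(f,obs);r=T[:3,:3]@und(f,px);o=T[:3,3]
    return o+r*(z-o[2])/r[2]
def proj(f,p,obs=None):
    c=np.linalg.inv(T_of(f,obs))@np.append(p,1);s=c[:2]/c[2];s=s*(1+f["k1"]*(s@s));K=f["camera_matrix"]
    return np.array([K[0,0]*s[0]+K[0,2],K[1,1]*s[1]+K[1,2]])
def crop(f,c,w,h,k,name):
    x,y=int(c[0]-w/2),int(c[1]-h/2);x=max(x,0);y=max(y,0)
    im=f["frame"][y:y+h,x:x+w];cv2.imwrite(name,cv2.resize(im,None,fx=k,fy=k,interpolation=cv2.INTER_CUBIC));print(name,"origin",x,y,"scale",k)
E
python3 - <<'E'
from h import *
t=grab_frame("top");s=grab_frame("scene")
crop(t,(145,230),160,80,5,"pics/t_rail.png")
crop(s,(425,275),150,150,4,"pics/s_rail.png")
crop(t,(375,218),150,110,5,"pics/t_cart.png")
crop(s,(208,192),150,110,5,"pics/s_cart.png")
E
```

```text
pics/t_rail.png origin 65 190 scale 5
pics/s_rail.png origin 350 200 scale 4
pics/t_cart.png origin 300 163 scale 5
pics/s_cart.png origin 133 137 scale 5
```

View pics/t_rail.png

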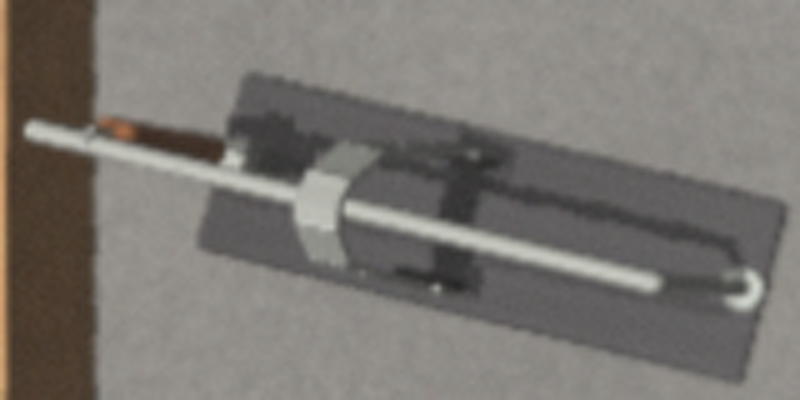

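View pics/s_rail.png

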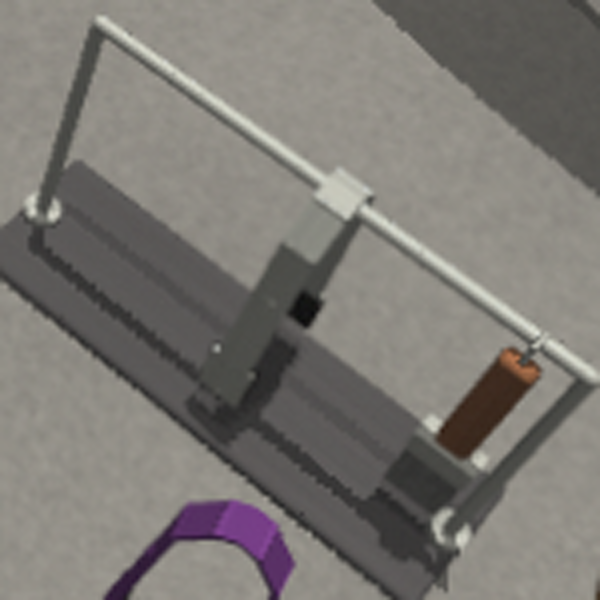

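View pics/t_cart.png

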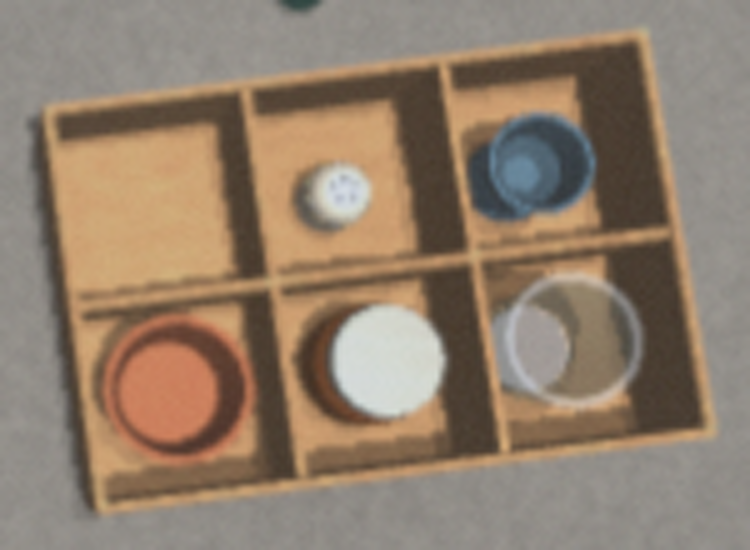

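View pics/s_cart.png

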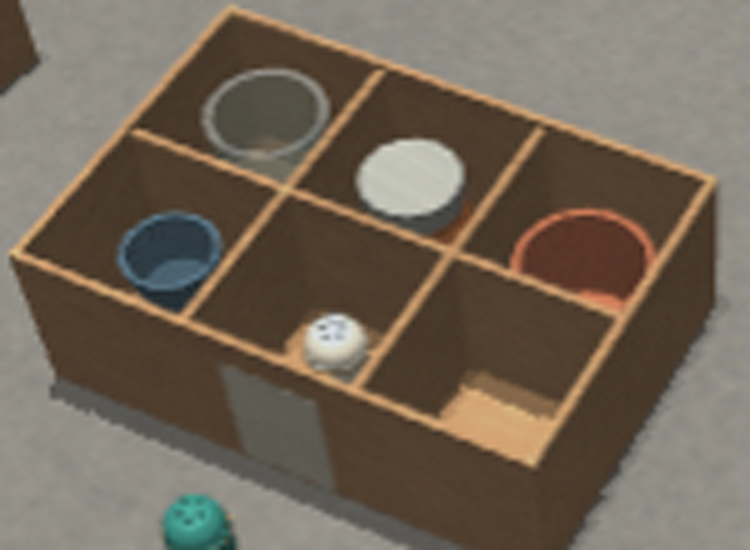

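Run:
```python
from h import *
t=grab_frame("top");s=grab_frame("scene")
np.set_printoptions(precision=4,suppress=True)
for f,ps in((t,[(70.6,216),(196,246.6)]),(s,[(374.5,205.5),(498,294.5)])):
    a,b=[onz(f,p,.18) for p in ps]; d=a-b; print("bar",a,b,(a+b)/2,np.linalg.norm(d),np.degrees(np.arctan2(d[1],d[0])))
print("bow",onz(t,(129,229.5),.188),onz(s,(436,248),.188))
C=[onz(t,p,.09) for p in [(309,184),(429.6,169.4),(443,250),(320,265.6)]]
print("carton",np.array(C),np.mean(C,0),[np.linalg.norm(C[i]-C[(i+1)%4]) for i in range(4)])
Cs=[onz(s,p,.09) for p in [(133+14/5,137+253/5),(133+232/5,137+8/5),(133+716/5,137+180/5),(133+535/5,137+465/5)]]
print("carton s",np.array(Cs),np.mean(Cs,0),[np.linalg.norm(Cs[i]-Cs[(i+1)%4]) for i in range(4)])
print("shaker",onz(t,(368.8,200.6),.053),onz(s,(199.6,203),.053))
print("mate",onz(t,(267,283),.04),"teal",onz(t,(362,156),.04),"purple",onz(t,(145,165),.02))
```

```text
bar [0.5432 0.4331 0.18  ] [0.4791 0.1771 0.18  ] [0.5112 0.3051 0.18  ] 0.26394775338313275 75.94498725835295
bar [0.4807 0.1803 0.18  ] [0.5441 0.4333 0.18  ] [0.5124 0.3068 0.18  ] 0.2607790357644576 -104.07520627234922
bow [0.5139 0.3084 0.188 ] [0.517  0.3127 0.188 ]
carton [[ 0.6151 -0.05    0.09  ]
 [ 0.6428 -0.316   0.09  ]
 [ 0.4661 -0.3343  0.09  ]
 [ 0.4365 -0.0697  0.09  ]] [ 0.5401 -0.1925  0.09  ] [np.float64(0.2674614155733386), np.float64(0.17768705293081347), np.float64(0.26616227574914286), np.float64(0.17968683079987252)]
carton s [[ 0.6436 -0.3081  0.09  ]
 [ 0.4686 -0.3261  0.09  ]
 [ 0.4394 -0.0644  0.09  ]
 [ 0.6148 -0.0447  0.09  ]] [ 0.5416 -0.1858  0.09  ] [np.float64(0.17586722781761185), np.float64(0.26336365033961123), np.float64(0.1764967816203703), np.float64(0.2650340002369665)]
shaker [ 0.5807 -0.1872  0.053 ] [ 0.5819 -0.1817  0.053 ]
mate [0.3968 0.0484 0.04  ] teal [ 0.6886 -0.1782  0.04  ] purple [0.6828 0.3475 0.02  ]
```

jog_arm(
  rows=[0,0,35,0,0,-6.6,0,0,35,0,0,-6.6,0,0,35,0,0,-6.6,28,-31.5,0,0,0,-6.7,28,-31.5,0,0,0,-6.7,28,-31.5,0,0,0,-6.7,28,-31.5,0,0,0,-6.7,28,-31.5,0,0,0,-6.7,28,-31.5,0,0,0,-6.7,28,-31.5,0,0,0,-6.7,28,-31.5,0,0,0,-6.7,27,-32,0,0,0,-6.7,0,0,0,0,0,0,0,0,0,0,0,0],
)

```text
time: 3.47
eef_pos: [0.5138, 0.3111, 0.3214]
tcp_rot: [-180.0, 0.0, 75.7]
wrist_force: [-0.3, 0.8, 0.1]
finger_gap: 0.0856
```

```bash
cat > look.py <<'E'
import sys
from h import *
np.set_printoptions(precision=4,suppress=True)
o=get_obs();f=grab_frame("wrist")
import pickle;pickle.dump((o,{k:v for k,v in f.items()}),open("last.pkl","wb"))
print(o["time"],o["eef_pos"],o["tcp_rot"],o["finger_gap"],o["wrist_force"],o["joint_pos"])
cv2.imwrite(sys.argv[1],f["frame"])
for q in sys.argv[2:]: print(q,[(d["pixel"],round(d["p"],2)) for d in find_in(f,q)])
E
python3 look.py pics/w1.png tongs rail_mid
```

```text
3.4667 [0.5138 0.3111 0.3214] [-179.9759    0.0011   75.7177] 0.08556212695921206 [-0.2922  0.7807  0.0955] [26.0655 -1.6325 93.6302  0.0148 88.0214 40.3472]
tongs [([280.5, 191.0], 0.88), ([410.4, 129.2], 0.72), ([359.2, 356.7], 0.59)]
rail_mid [([277.7, 156.3], 0.79)]
```

View pics/w1.png

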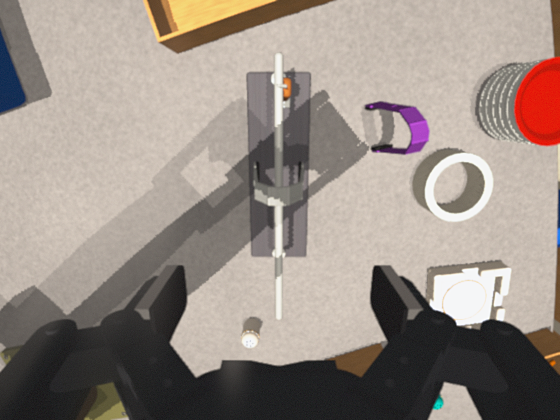

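Run:
```python
from h import *
import pickle
o,f=pickle.load(open("last.pkl","rb"))
crop(f,(279,185),100,80,8,"pics/w1c.png")
crop(f,(279,190),80,280,2,"pics/w1d.png")
```

```text
pics/w1c.png origin 229 145 scale 8
pics/w1d.png origin 239 50 scale 2
```

View pics/w1c.png

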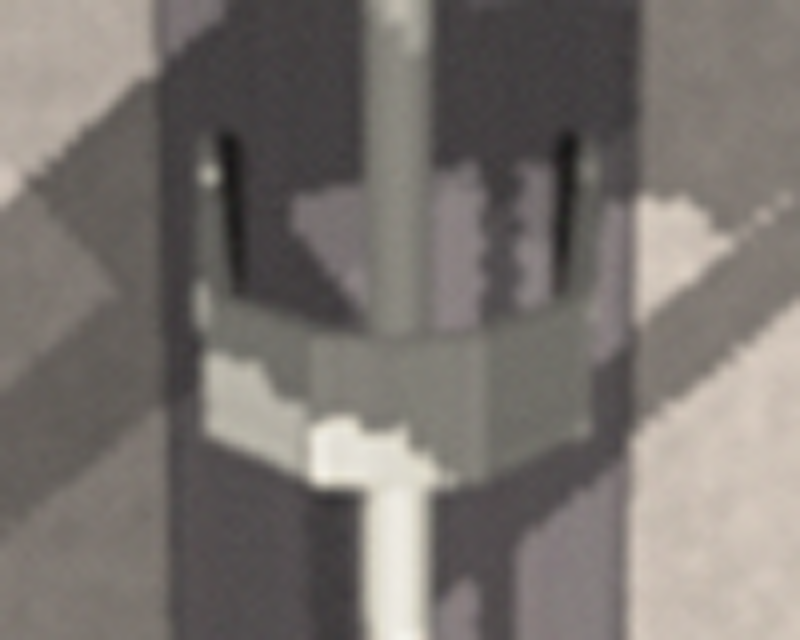

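View pics/w1d.png

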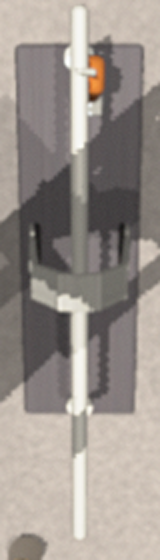

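Run:
```python
from h import *
import pickle
np.set_printoptions(precision=4,suppress=True)
o,f=pickle.load(open("last.pkl","rb"))
b=onz(f,(279,196.6),.188,o);print("bow",b)
l,r=onz(f,(229+308/8,145+413/8),.188,o),onz(f,(229+488/8,145+410/8),.188,o);print(l,r,np.linalg.norm(l-r))
A,B=onz(f,(278.5,54),.18,o),onz(f,(278.5,319),.18,o);d=A-B
print(A,B,(A+B)/2,np.linalg.norm(d),np.degrees(np.arctan2(d[1],d[0])))
u=d/np.linalg.norm(d); c=(A+B)/2; print("bow along bar",(b-c)@u,"proj on bar",c+u*((b-c)@u))
print("off tcp", (o["eef_pos"]-c)@u, np.cross(u,o["eef_pos"]-c))
```

```text
bow [0.5147 0.3101 0.188 ]
[0.5042 0.3128 0.188 ] [0.5248 0.3079 0.188 ] 0.02118529643394695
[0.5452 0.4317 0.18  ] [0.4795 0.1736 0.18  ] [0.5124 0.3027 0.18  ] 0.2663413066359283 75.70776329299237
bow along bar 0.007809795242084675 proj on bar [0.5143 0.3103 0.18  ]
off tcp 0.008514524552844625 [ 0.137  -0.0349  0.0006]
```

jog_arm(
  rows=[0.5,-1,-30,0,0,0,0,0,-30,0,0,0,0,0,-30,0,0,0,0,0,-25,0,0,0,0,0,-20,0,0,0,0,0,-20,0,0,0,0,0,-15,0,0,0,0,0,-14,0,0,0,0,0,0,0,0,0,0,0,0,0,0,0],
)

```text
time: 4.45
eef_pos: [0.5122, 0.3125, 0.1369]
tcp_rot: [-179.9, 0.1, 76.0]
wrist_force: [-1.0, 0.1, 0.6]
finger_gap: 0.0851
```

```bash
python3 look.py pics/w2.png
```

```text
4.45 [0.5122 0.3125 0.1369] [-179.934     0.0519   76.0055] 0.08506351776487167 [-0.9724  0.0808  0.5564] [ 26.2594   4.4746 105.2644   0.0032  70.3448  40.2529]
```

View pics/w2.png

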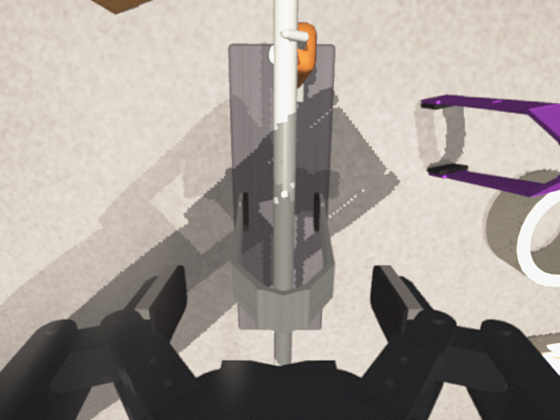

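jog_arm(
  rows=[2.5,-2,0,0,0,0,0,0,0,0,0,0,0,0,0,0,0,0],
)

```text
time: 4.75
eef_pos: [0.5166, 0.3101, 0.1389]
tcp_rot: [179.9, -0.1, 75.9]
wrist_force: [-0.9, -0.3, 0.8]
finger_gap: 0.0854
```

```bash
python3 look.py pics/w3.png
```

```text
4.75 [0.5166 0.3101 0.1389] [179.8985  -0.0855  75.89  ] 0.08542581443818031 [-0.85   -0.2943  0.8399] [ 25.8694   4.5336 104.9982   0.0003  70.3355  39.9794]
```

View pics/w3.png

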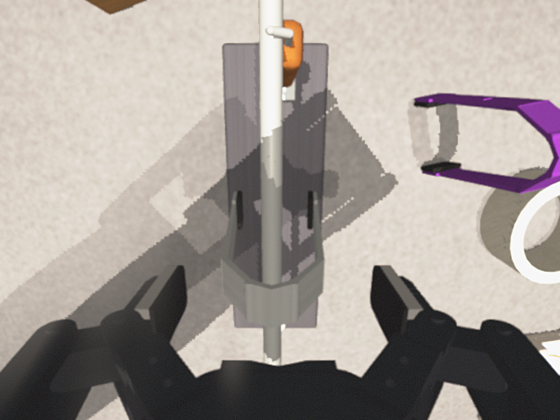

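jog_arm(
  rows=[0,0,0,0,0,0,0,0,0,0,0,0],
)

```text
time: 4.97
eef_pos: [0.5158, 0.3098, 0.1378]
tcp_rot: [180.0, -0.0, 75.9]
wrist_force: [0.2, -0.1, -1.0]
finger_gap: 0.0851
```

jog_arm(
  rows=[0,0,0,0,0,0],
)

```text
time: 5.05
eef_pos: [0.5157, 0.3098, 0.1376]
tcp_rot: [180.0, -0.0, 75.9]
wrist_force: [-0.2, -0.4, 0.2]
finger_gap: 0.0856
```

```bash
python3 look.py pics/w4.png
```

```text
5.05 [0.5157 0.3098 0.1376] [179.997   -0.0048  75.8968] 0.08559061617483828 [-0.1964 -0.4093  0.196 ] [ 25.8785   4.5762 105.0874   0.0018  70.331   39.9811]
```

View pics/w4.png

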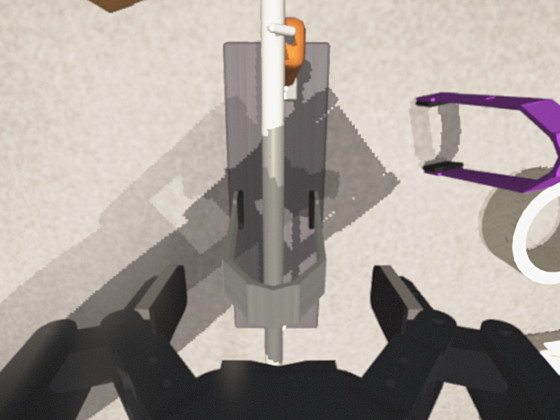

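jog_arm(
  rows=[-1.5,0.4,0,0,0,0,0,0,0,0,0,0,0,0,0,0,0,0,0,0,0,0,0,0,0,0,0,0,0,0,0,0,0,0,0,0],
  gripper=0.36,
)

```text
time: 5.6
eef_pos: [0.5142, 0.3102, 0.1375]
tcp_rot: [180.0, -0.0, 75.9]
wrist_force: [0.4, 0.2, 0.9]
finger_gap: 0.0543
```

```bash
python3 look.py pics/w5.png
```

```text
5.6 [0.5142 0.3102 0.1375] [179.998   -0.0002  75.9037] 0.05432294548833048 [0.3887 0.2039 0.8643] [ 25.9833   4.4528 105.2283  -0.0012  70.3173  40.08  ]
```

View pics/w5.png

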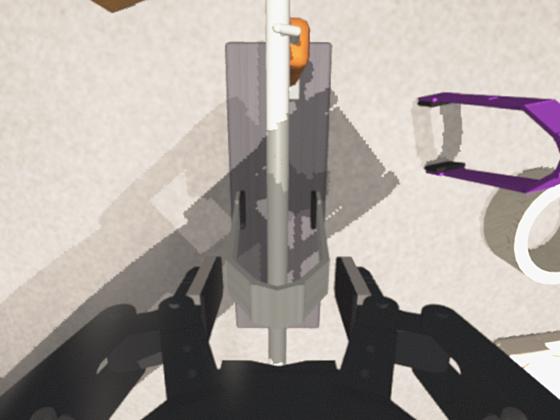

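jog_arm(
  rows=[0,0,0,0,0,0,0,0,0,0,0,0,0,0,0,0,0,0,0,0,0,0,0,0],
  gripper=0.42,
)

```text
time: 5.98
eef_pos: [0.5142, 0.3102, 0.1376]
tcp_rot: [180.0, -0.0, 75.9]
wrist_force: [-0.1, 0.5, 0.6]
finger_gap: 0.0495
```

jog_arm(
  rows=[0,0,5,0,0,0,0,0,10,0,0,0,0,0,10,0,0,0,0,0,0,0,0,0,0,0,0,0,0,0],
)

```text
time: 6.4
eef_pos: [0.5151, 0.3107, 0.1644]
tcp_rot: [179.9, -0.1, 75.9]
wrist_force: [-0.9, 0.1, -0.2]
finger_gap: 0.0494
```

```bash
python3 look.py pics/w6.png
```

```text
6.4 [0.5151 0.3107 0.1644] [179.86    -0.1184  75.9037] 0.04937920568264595 [-0.9308  0.055  -0.2398] [ 25.9825   3.0961 103.9434   0.0004  72.7772  40.0788]
```

View pics/w6.png

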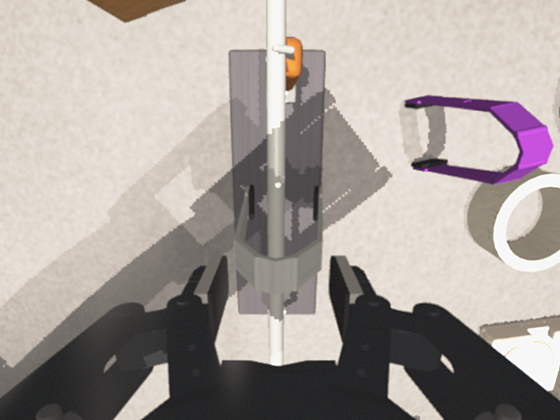

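Run:
```python
from h import *
import pickle
o,f=pickle.load(open("last.pkl","rb"))
crop(f,(279,260),160,120,5,"pics/w6c.png")
s=grab_frame("scene");crop(s,(430,260),160,120,5,"pics/s6c.png")
```

```text
pics/w6c.png origin 199 200 scale 5
pics/s6c.png origin 350 200 scale 5
```

View pics/w6c.png

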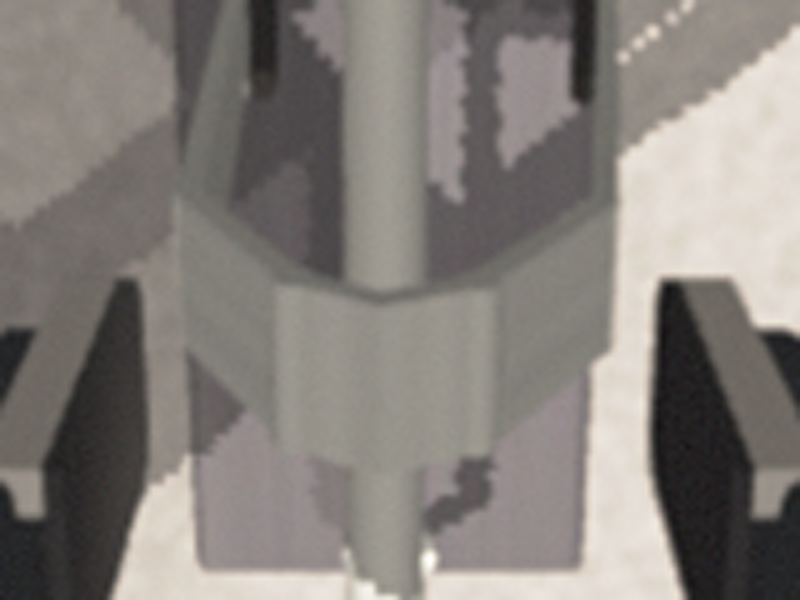

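View pics/s6c.png

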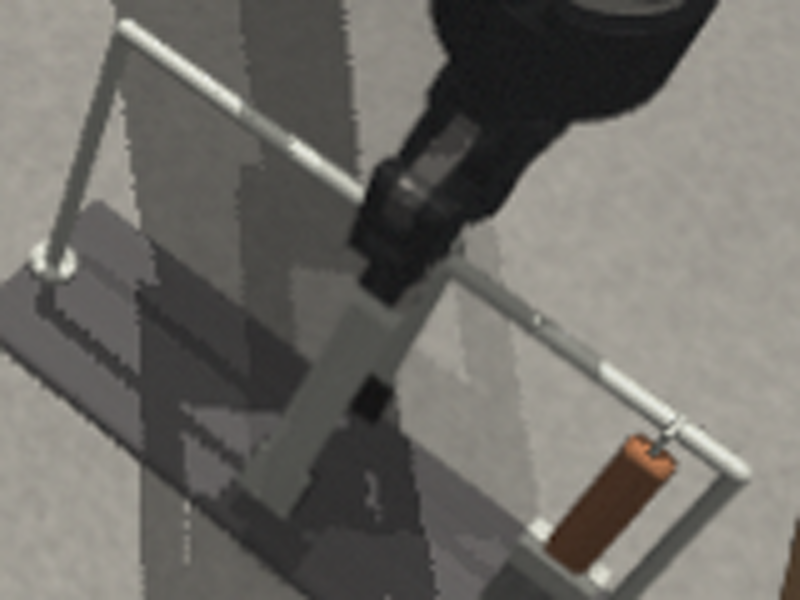

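jog_arm(
  rows=[0,0,-10,0,0,0,0,0,-10,0,0,0,0,0,-6,0,0,0,0,0,0,0,0,0,0,0,0,0,0,0,0,0,0,0,0,0],
  gripper=0.36,
)

```text
time: 7.0
eef_pos: [0.5141, 0.3102, 0.1362]
tcp_rot: [-180.0, 0.0, 75.9]
wrist_force: [0.9, 0.5, -0.4]
finger_gap: 0.0543
```

jog_arm(
  rows=[0,0,0,0,0,0,0,0,0,0,0,0,0,0,0,0,0,0,0,0,0,0,0,0],
  gripper=0.44,
)

```text
time: 7.33
eef_pos: [0.5143, 0.3103, 0.1367]
tcp_rot: [180.0, -0.0, 75.9]
wrist_force: [0.4, -0.6, -0.2]
finger_gap: 0.0476
```

```bash
python3 look.py pics/w7.png
python3 - <<'E'
from h import *
import pickle
o,f=pickle.load(open("last.pkl","rb"))
crop(f,(279,250),160,150,5,"pics/w7c.png")
M=np.linalg.inv(f["mount"])
for z in (-.01,0,.1):
    c=M@[0,0,z,1];print(z,c[:2]/c[2]*317+[278,211],c[2])
E
```

```text
7.3333 [0.5143 0.3103 0.1367] [179.9841  -0.0153  75.903 ] 0.047588314543904345 [ 0.3788 -0.5512 -0.2445] [ 25.982    4.4922 105.2664   0.0016  70.2194  40.0785]
pics/w7c.png origin 199 175 scale 5
-0.01 [277.4673692  264.70034711] 0.16118807132282434
0 [277.48477409 256.3202118 ] 0.17076057888058
0.1 [277.59005039 205.63163532] 0.2664856544581366
```

View pics/w7c.png

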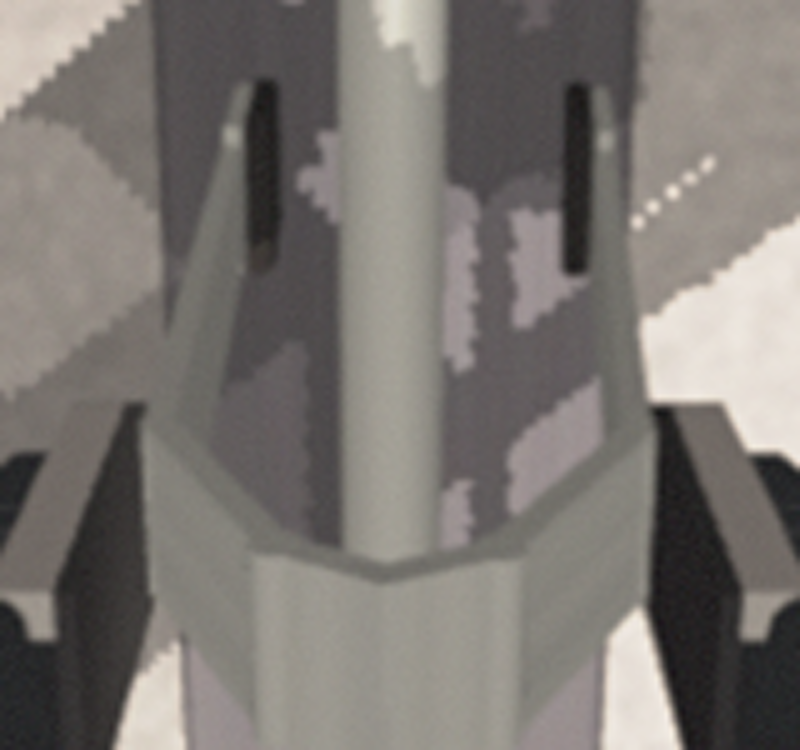

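jog_arm(
  rows=[0,0,4,0,0,0,0,0,8,0,0,0,0,0,10,0,0,0,0,0,0,0,0,0,0,0,0,0,0,0],
)

```text
time: 7.8
eef_pos: [0.515, 0.3107, 0.1603]
tcp_rot: [179.9, -0.1, 75.9]
wrist_force: [-1.2, -0.4, -0.9]
finger_gap: 0.0481
```

```bash
python3 look.py pics/w8.png
python3 - <<'E'
from h import *
import pickle
o,f=pickle.load(open("last.pkl","rb"))
crop(f,(279,250),160,150,5,"pics/w8c.png")
E
```

```text
7.8 [0.515  0.3107 0.1603] [179.8688  -0.1126  75.9064] 0.04808832691042951 [-1.2345 -0.4238 -0.9356] [ 25.9836   3.2955 104.147    0.0017  72.3847  40.0768]
pics/w8c.png origin 199 175 scale 5
```

View pics/w8c.png

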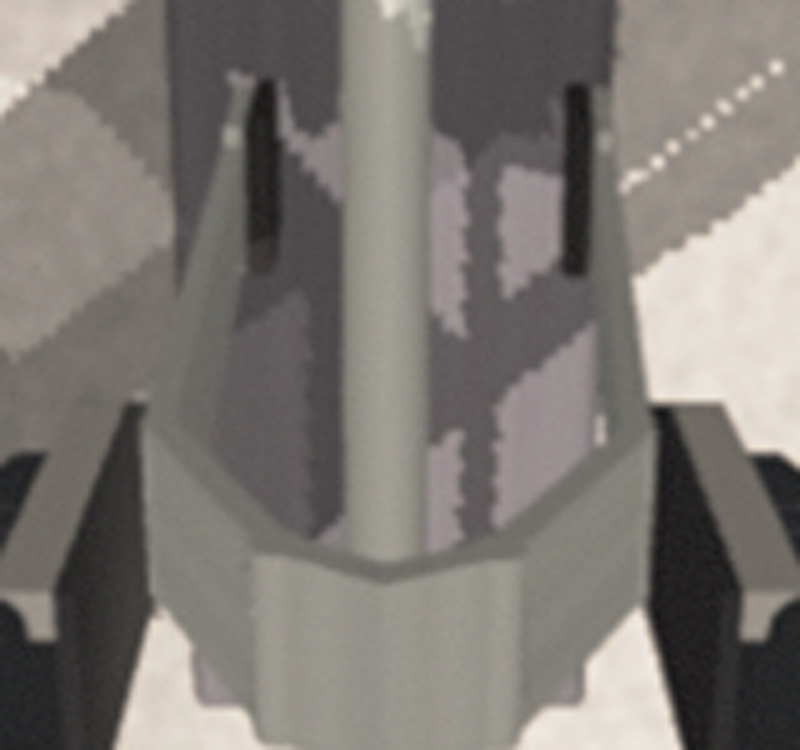

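jog_arm(
  rows=[0,0,10,0,0,0,0,0,25,0,0,0,0,0,30,0,0,0,0,0,30,0,0,0,0,0,30,0,0,0,0,0,30,0,0,0,0,0,25,0,0,0,0,0,10,0,0,0,0,0,0,0,0,0,0,0,0,0,0,0,0,0,0,0,0,0],
)

```text
time: 8.77
eef_pos: [0.5135, 0.3098, 0.3458]
tcp_rot: [-179.8, 0.2, 75.9]
wrist_force: [0.0, 0.2, -1.7]
finger_gap: 0.0475
```

```bash
python3 look.py pics/w9.png
python3 - <<'E'
from h import *
s=grab_frame("scene");cv2.imwrite("pics/s9.png",s["frame"])
E
```

```text
8.7667 [0.5135 0.3098 0.3458] [-179.8212    0.1515   75.9039] 0.04752167288436933 [ 0.0032  0.2348 -1.6536] [25.982  -1.8773 91.5884 -0.0008 90.5232 40.0783]
```

View pics/w9.png

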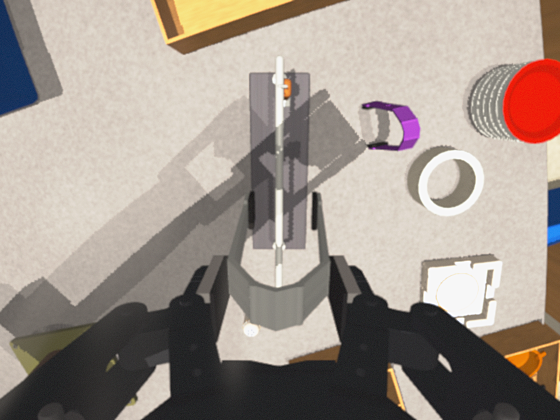

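View pics/s9.png

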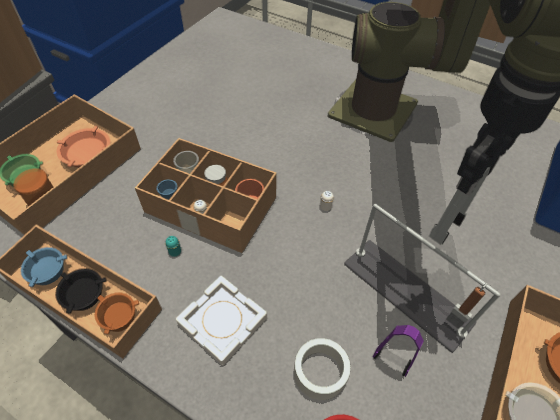

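jog_arm(
  rows=[4,-12,0,0,0,1.3,4,-24,0,0,0,1.3,4,-36,0,0,0,1.3,4,-36,0,0,0,1.3,4,-36,0,0,0,1.3,4,-36,0,0,0,1.3,4,-36,0,0,0,1.3,4,-36,0,0,0,1.3,4,-36,0,0,0,1.3,4,-36,0,0,0,1.3,4,-36,0,0,0,1.3,4,-36,0,0,0,1.3,4,-36,0,0,0,1.3,5,-36,0,0,0,1.3,5,-20,0,0,0,1.2,5,-9,0,0,0,1.0,0,0,0,0,0,0,0,0,0,0,0,0,0,0,0,0,0,0,0,0,0,0,0,0],
)

```text
time: 10.53
eef_pos: [0.581, -0.1857, 0.3482]
tcp_rot: [-180.0, -0.0, 96.4]
wrist_force: [-0.5, -0.3, 0.2]
finger_gap: 0.0476
```

jog_arm(
  rows=[0,0,0,0,0,0,0,0,0,0,0,0],
)

```text
time: 10.7
eef_pos: [0.5811, -0.1859, 0.3488]
tcp_rot: [180.0, 0.0, 96.4]
wrist_force: [0.2, -0.1, -0.9]
finger_gap: 0.0479
```

```bash
python3 look.py pics/w10.png shaker
```

```text
10.7 [ 0.5811 -0.1859  0.3488] [179.983    0.0085  96.365 ] 0.0478647574700999 [ 0.1564 -0.1166 -0.8903] [-22.7829  -0.733   90.1816   0.0008  90.5324 -29.1479]
shaker [([350.4, 170.3], 0.98), ([278.2, 166.7], 0.91)]
```

View pics/w10.png

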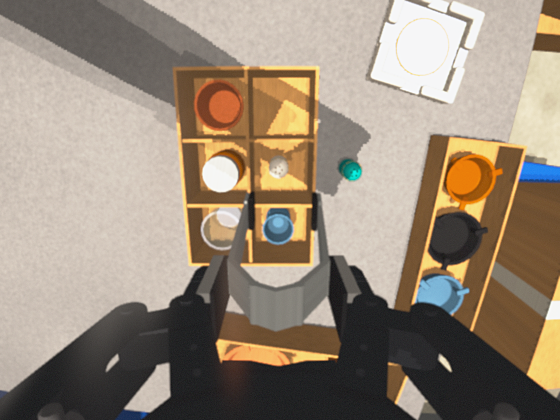

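Run:
```python
from h import *
import pickle
o,f=pickle.load(open("last.pkl","rb"))
crop(f,(250,155),160,130,5,"pics/w10c.png")
```

```text
pics/w10c.png origin 170 90 scale 5
```

View pics/w10c.png

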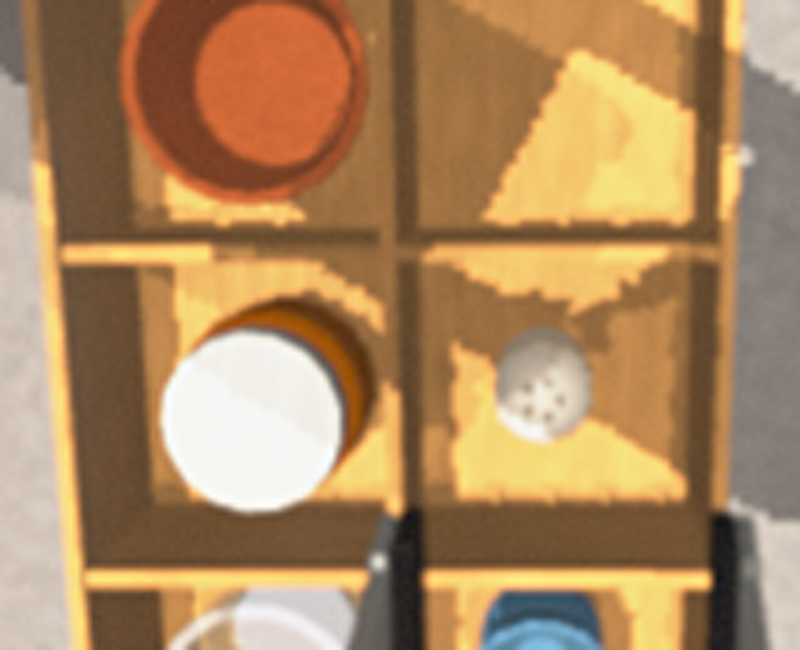

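Run:
```python
from h import *
import pickle
np.set_printoptions(precision=4,suppress=True)
o,f=pickle.load(open("last.pkl","rb"))
P=lambda x,y:(170+x/5,90+y/5)
th=np.radians(o["tcp_rot"][2]);ex=np.array([np.cos(th),np.sin(th)]);ey=np.array([np.sin(th),-np.cos(th)])
def rel(p): d=p[:2]-o["eef_pos"][:2];return np.array([d@ex,d@ey])*1000
s=onz(f,P(542,396),.054,o);print("shaker",s,rel(s))
for n,p,z in [("left",P(403,400),.09),("right",P(727,400),.09),("far",P(560,250),.09),("near",P(570,578),.09)]:
    w=onz(f,p,z,o);print(n,w,rel(w))
zj=o["eef_pos"][2]
for tz in(.077,.091,.105):
    print(tz,[rel(onz(f,P(*q),zj-tz,o)) for q in((423,515),(712,515))])
t=grab_frame("top");s2=grab_frame("scene")
crop(t,(375,200),140,110,5,"pics/t10.png");crop(s2,(215,170),160,140,4,"pics/s10.png")
```

```text
shaker [ 0.5818 -0.1872  0.054 ] [-1.3642  0.482 ]
left [ 0.5448 -0.1864  0.09  ] [  3.5373 -36.2005]
right [ 0.6297 -0.177   0.09  ] [ 3.5102 49.2202]
far [ 0.5815 -0.1433  0.09  ] [42.3512  5.0699]
near [ 0.5941 -0.23    0.09  ] [-45.2694   8.0404]
0.077 [array([ 16.3268, -17.8017]), array([16.3051, 25.9143])]
0.091 [array([ 12.9416, -18.8632]), array([12.9186, 27.4751])]
0.105 [array([  9.5564, -19.9247]), array([ 9.532, 29.036])]
pics/t10.png origin 305 145 scale 5
pics/s10.png origin 135 100 scale 4
```

View pics/s10.png

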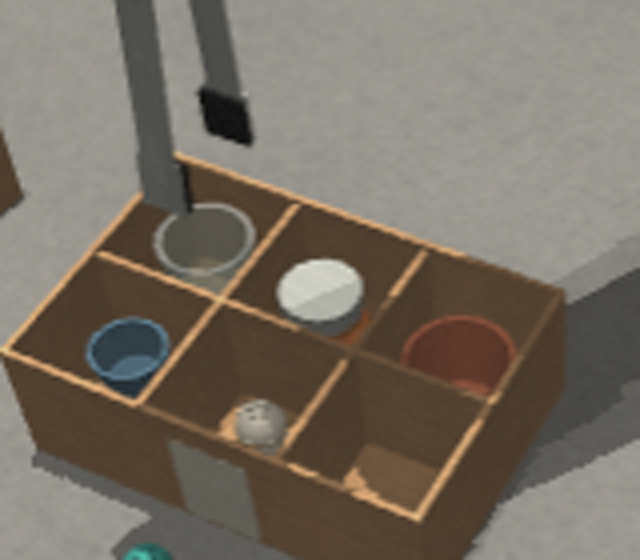

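View pics/t10.png

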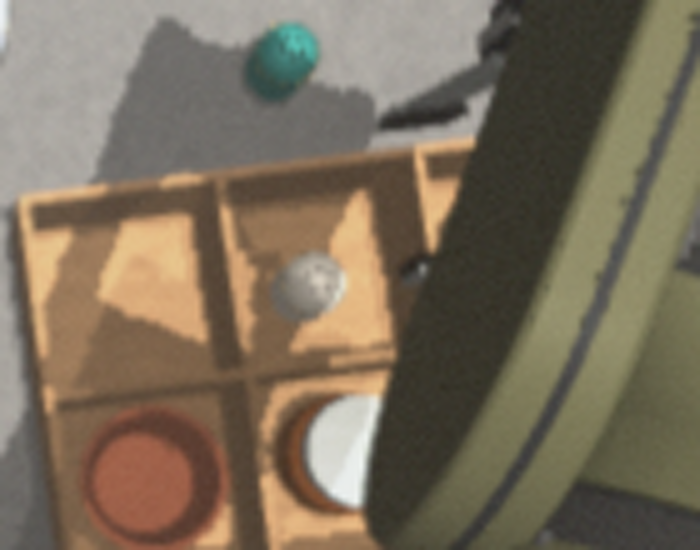

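jog_arm(
  rows=[-2.8,-1.7,-10,0,0,0,0,0,-20,0,0,0,0,0,-25,0,0,0,0,0,-25,0,0,0,0,0,-25,0,0,0,0,0,-22,0,0,0,0,0,-12,0,0,0,0,0,-4,0,0,0,0,0,0,0,0,0,0,0,0,0,0,0,0,0,0,0,0,0,0,0,0,0,0,0],
)

```text
time: 11.9
eef_pos: [0.5793, -0.1889, 0.2076]
tcp_rot: [179.8, 0.1, 96.3]
wrist_force: [0.1, -1.0, -1.1]
finger_gap: 0.048
```

```bash
python3 look.py pics/w11.png shaker;  python3 - <<'E'
from h import *
import pickle
o,f=pickle.load(open("last.pkl","rb"))
crop(f,(279,190),160,140,5,"pics/w11c.png")
s2=grab_frame("scene");crop(s2,(215,170),160,140,4,"pics/s11.png")
E
```

```text
11.9 [ 0.5793 -0.1889  0.2076] [179.8346   0.0925  96.303 ] 0.04795891899121737 [ 0.0613 -0.9657 -1.1276] [-23.1066   2.2293 100.5878   0.0006  76.9934 -29.4099]
shaker [([281.0, 182.6], 0.94), ([378.6, 185.2], 0.72)]
pics/w11c.png origin 199 120 scale 5
pics/s11.png origin 135 100 scale 4
```

View pics/w11c.png

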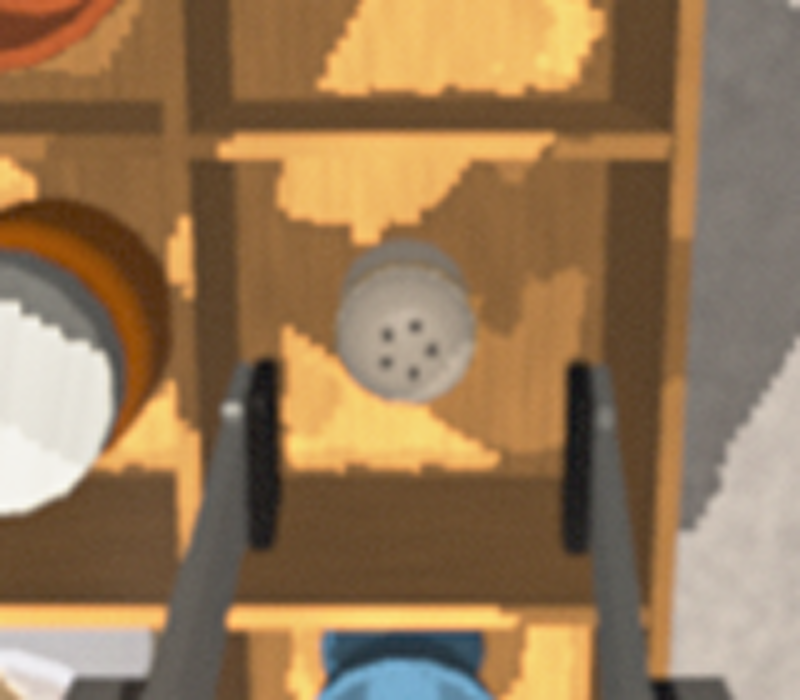

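View pics/s11.png

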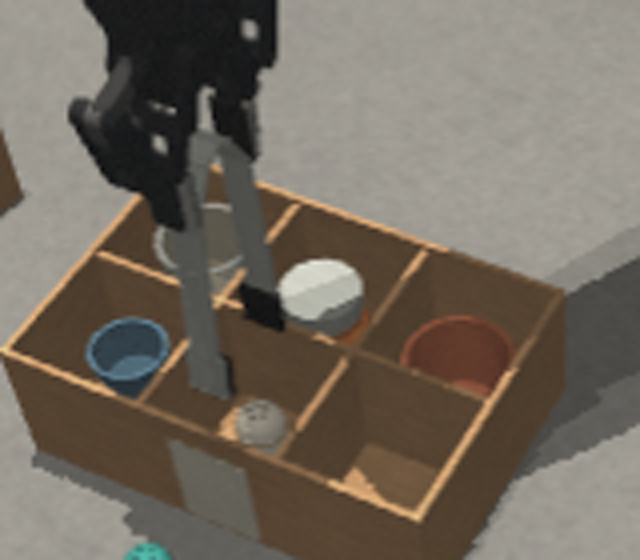

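Run:
```python
from h import *
import pickle
np.set_printoptions(precision=2,suppress=True)
o,f=pickle.load(open("last.pkl","rb"))
P=lambda x,y:(199+x/5,120+y/5)
th=np.radians(o["tcp_rot"][2]);ex=np.array([np.cos(th),np.sin(th)]);ey=np.array([np.sin(th),-np.cos(th)])
def rel(p): d=p[:2]-o["eef_pos"][:2];return np.array([d@ex,d@ey])*1000
s=onz(f,P(408,350),.054,o);print("shaker",s,rel(s))
for n,p,z in [("left",P(183,300),.09),("right",P(682,300),.09),("far",P(400,145),.09),("near",P(430,615),.09)]:
    w=onz(f,p,z,o);print(n,rel(w))
zj=o["eef_pos"][2]
for tz in(.077,.091,.105):
    print(tz,[rel(onz(f,P(*q),zj-tz,o)) for q in((278,365),(566,365),(278,545),(566,545))])
```

```text
shaker [ 0.58 -0.19  0.05] [0.64 2.89]
left [ 18.12 -37.01]
right [18.04 50.67]
far [44.96  1.07]
near [-41.55   6.69]
0.077 [array([ 16.23, -17.6 ]), array([16.18, 25.97]), array([-12.71, -18.24]), array([-12.79,  26.86])]
0.091 [array([ 12.83, -18.62]), array([12.77, 27.55]), array([-17.85, -19.3 ]), array([-17.94,  28.5 ])]
0.105 [array([  9.42, -19.65]), array([ 9.36, 29.14]), array([-23.  , -20.37]), array([-23.09,  30.14])]
```

jog_arm(
  rows=[-1.4,0.4,-5,0,0,0,0,0,-10,0,0,0,0,0,-12,0,0,0,0,0,-12,0,0,0,0,0,-12,0,0,0,0,0,-12,0,0,0,0,0,-12,0,0,0,0,0,-8,0,0,0,0,0,-4,0,0,0,0,0,-2,0,0,0,0,0,0,0,0,0,0,0,0,0,0,0,0,0,0,0,0,0],
)

```text
time: 13.13
eef_pos: [0.5776, -0.1883, 0.1175]
tcp_rot: [179.9, 0.0, 96.3]
wrist_force: [1.0, -0.1, -0.9]
finger_gap: 0.048
```

```bash
python3 look.py pics/w12.png shaker;  python3 - <<'E'
from h import *
import pickle
o,f=pickle.load(open("last.pkl","rb"))
crop(f,(279,210),160,140,5,"pics/w12c.png")
s2=grab_frame("scene");crop(s2,(215,170),160,140,4,"pics/s12.png")
E
```

```text
13.1333 [ 0.5776 -0.1883  0.1175] [179.9118   0.0489  96.3067] 0.04803178380900067 [ 1.005  -0.1238 -0.8535] [-23.1193   6.364  105.22     0.0008  68.3152 -29.4263]
shaker [([414.6, 211.8], 0.75), ([283.1, 206.1], 0.67), ([160.8, 91.3], 0.29)]
pics/w12c.png origin 199 140 scale 5
pics/s12.png origin 135 100 scale 4
```

View pics/w12c.png

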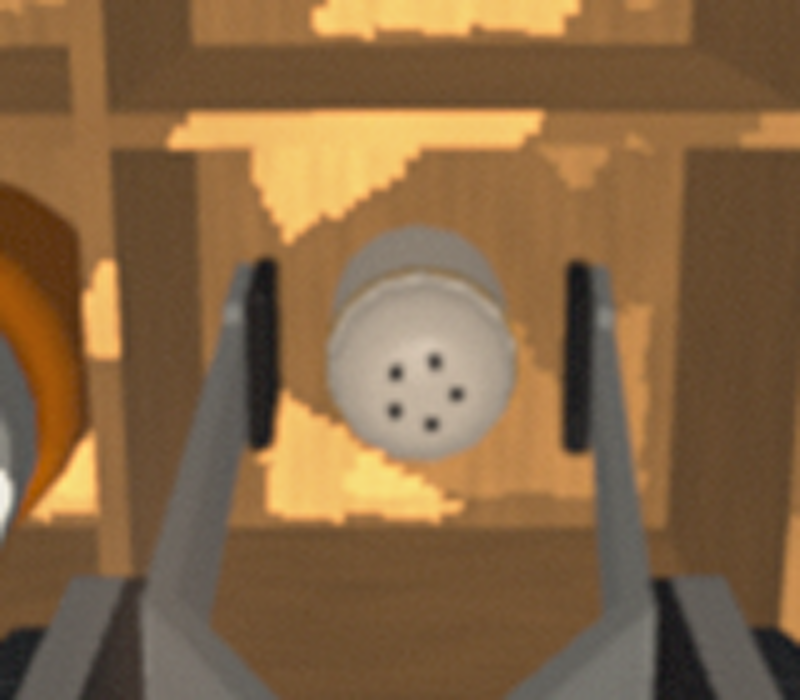

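View pics/s12.png

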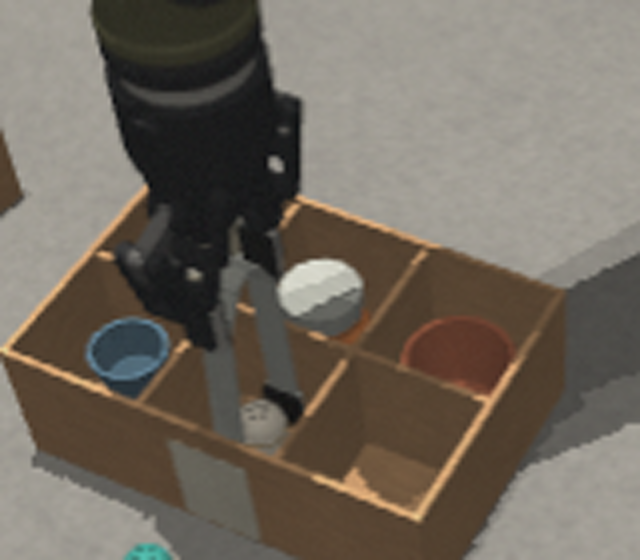

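jog_arm(
  rows=[0,0,0,0,0,0,0,0,0,0,0,0,0,0,0,0,0,0,0,0,0,0,0,0,0,0,0,0,0,0,0,0,0,0,0,0,0,0,0,0,0,0,0,0,0,0,0,0],
  gripper=0.7,
)

```text
time: 13.95
eef_pos: [0.5773, -0.1882, 0.1171]
tcp_rot: [180.0, 0.0, 96.3]
wrist_force: [-0.2, -1.0, 5.0]
finger_gap: 0.0423
```

```bash
python3 look.py pics/w13.png;  python3 - <<'E'
from h import *
import pickle
o,f=pickle.load(open("last.pkl","rb"))
crop(f,(279,210),160,140,5,"pics/w13c.png")
E
```

```text
13.95 [ 0.5773 -0.1882  0.1171] [179.9636   0.0269  96.3066] 0.04228535525270263 [-0.2194 -0.9616  4.9787] [-23.1226   6.3825 105.2494  -0.006   68.3231 -29.4269]
pics/w13c.png origin 199 140 scale 5
```

View pics/w13c.png

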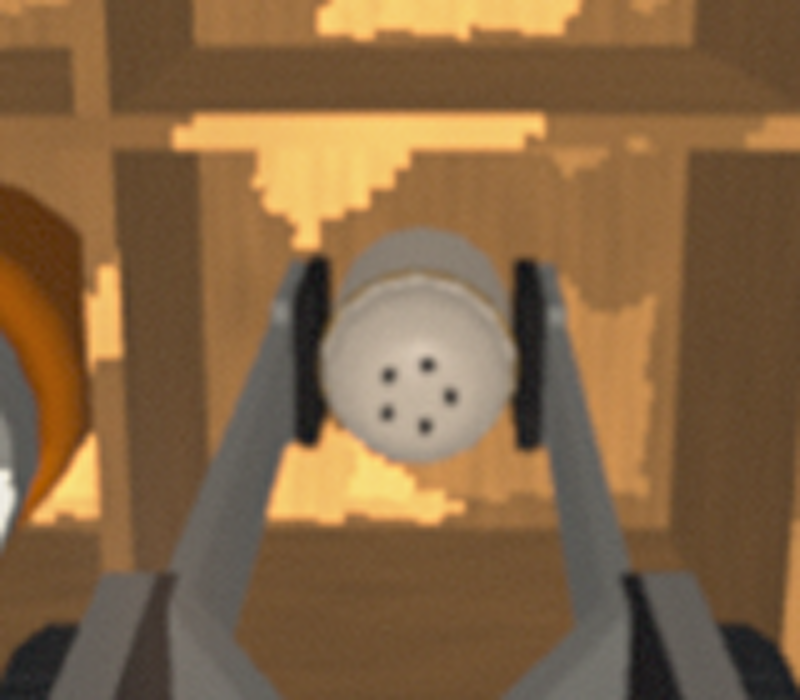

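jog_arm(
  rows=[0,0,3,0,0,0,0,0,8,0,0,0,0,0,12,0,0,0,0,0,16,0,0,0,0,0,20,0,0,0,0,0,24,0,0,0,0,0,24,0,0,0,0,0,24,0,0,0,0,0,24,0,0,0,0,0,22,0,0,0,0,0,18,0,0,0,0,0,12,0,0,0,0,0,6,0,0,0,0,0,2,0,0,0,0,0,0,0,0,0,0,0,0,0,0,0,0,0,0,0,0,0,0,0,0,0,0,0],
)

```text
time: 15.5
eef_pos: [0.5766, -0.1879, 0.3299]
tcp_rot: [-179.9, -0.1, 96.3]
wrist_force: [0.7, 1.3, -2.4]
finger_gap: 0.0422
```

jog_arm(
  rows=[0,0,0,0,0,0,0,0,0,0,0,0,0,0,0,0,0,0,0,0,0,0,0,0,0,0,0,0,0,0,0,0,0,0,0,0,0,0,0,0,0,0,0,0,0,0,0,0],
)

```text
time: 16.17
eef_pos: [0.577, -0.1881, 0.3316]
tcp_rot: [180.0, 0.0, 96.3]
wrist_force: [-0.1, -0.2, -1.0]
finger_gap: 0.0425
```

```bash
python3 look.py pics/w14.png;  python3 - <<'E'
from h import *
import pickle
o,f=pickle.load(open("last.pkl","rb"))
crop(f,(279,210),160,140,5,"pics/w14c.png")
s2=grab_frame("scene");cv2.imwrite("pics/s14.png",s2["frame"]);crop(s2,(200,150),200,150,4,"pics/s14c.png")
t=grab_frame("top");cv2.imwrite("pics/t14.png",t["frame"])
print(proj(s2,np.array([.579,-.188,.245])),proj(s2,np.array([.579,-.188,.22])))
E
```

```text
16.1667 [ 0.577  -0.1881  0.3316] [180.       0.0002  96.3045] 0.04246087264760025 [-0.0612 -0.2329 -1.0239] [-23.1221  -0.9822  92.0371  -0.0002  88.945  -29.4266]
pics/w14c.png origin 199 140 scale 5
pics/s14c.png origin 100 75 scale 4
[184.94221972 139.31023796] [186.92699908 148.58065813]
```

View pics/w14c.png

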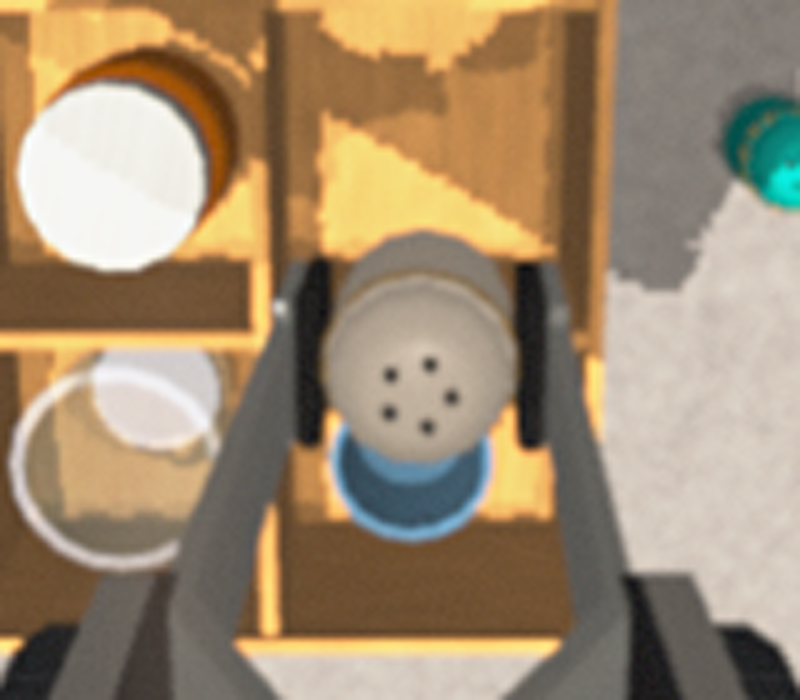

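View pics/s14c.png

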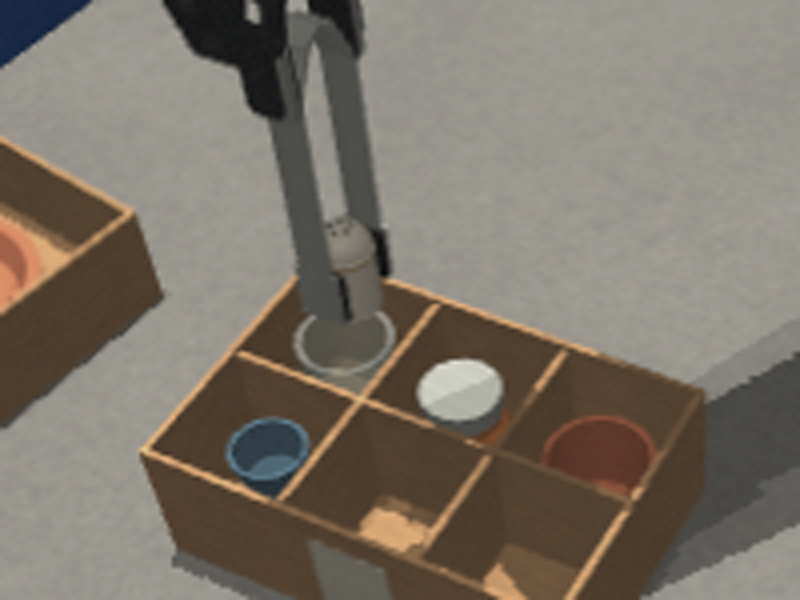

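View pics/t14.png

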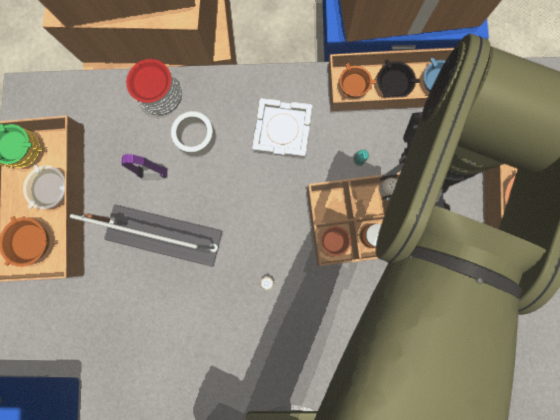

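```bash
python3 -c "
from cell import *
print(job_done())"
```

```text
the job is handed in; nothing more can be done
None
```

The white shaker is out of its cell and held upright and still in the steel tongs over the carton. The job was handed in at about 16.3 s of the 48 s allowed; the hand-in gave no verdict.

**What I did:**
- I took the steel tongs, not the purple ones, off the rail.
- I lowered them open into the middle cell on the far side, around the white shaker, not the turquoise one.
- I closed the jaws on it and lifted it straight up 214 mm.

**Last checks:**
- **Height:** by the measured lift, the shaker's underside is about 0.218 m up, roughly 13 cm above the rim.
- **Grip:** the fingers stopped on the tong arms at an opening of 42.4 mm. The pictures show both pads against the shaker.
- **Motion:** after the lift settled, the measured tool position was steady.
- **Position:** the shaker's centre is about 4 cm horizontally from the carton's centre.
- **Bystanders:** in the last pictures everything that shows is where it was: mate, ashtray, tape, tumbler, egg cup, jar and cup.

**What went wrong or disagreed:**
- My first close of the fingers, to 49.5 mm, was too wide. The tongs stayed on the rail when I lifted. I went back down, closed to 47.6 mm, and they came away.
- The open jaws hung about 4 mm off the gripper's axis, which I corrected for before lowering them.
- The scene and top cameras disagreed by about 5 mm on the carton and shaker, so I used the wrist camera for the final alignment.

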